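# Sweep the nuts off the sorting board into the bin

### The job

With the fingertips, sweep the four loose steel nuts along the sorting board and off its open end into the open bin that stands against it. Only push them; do not pick any up. Leave the brass coupling standing on the board, the jar on the bench and the screwdriver on the closed case where they are.

Things in the scene. Friction and masses are not known exactly. Their poses are not given: they have to be found in the camera images.
- board: fixed plywood sorting board, 260 mm along its x, 270 mm along its y, level top 55 mm above the bench. Origin: centre of its underside, on the bench. A wooden rail, 15 mm wide and rising 15 mm above the top, runs along both long edges (inner faces at x = -115 and +115 mm); the ends at y = -135 and +135 mm have no rail
- board_top (a point): centre of the board's top surface, axes as the board's. Two nuts lie in the strip along the -x rail, 55 to 88 mm from the middle line x = 0, and two in the like strip along the +x rail; in each strip one on either side of y = 0, 35 to 90 mm from it
- bin: fixed open-topped grey bin, butted against one end of the board (its +y or its -y end: this varies). Outside 250 mm along x, 120 mm along y, 52 mm high, so its rim is 3 mm below the board's top; walls 4 mm, floor about 4 mm. Origin: centre of its underside, 195 mm from the board's; axes parallel to the board's
- case: fixed closed grey case, 250 x 120 mm and 52 mm high, with flat lid, butted against the other end of the board; same size as the bin. Origin: centre of its underside; axes parallel to the board's. A screwdriver lies on it; no nut belongs there
- nut0_center (a point): centre of a plain steel hex nut, 30 mm across flats, 34.6 mm across corners, 16 mm high, 40 to 85 g, lying flat and loose on the board (its centre 8 mm above the board's surface); z is the hole's axis. One of four identical nuts
- nut1_center (a point): centre of a plain steel hex nut, 30 mm across flats, 34.6 mm across corners, 16 mm high, 40 to 85 g, lying flat and loose on the board (its centre 8 mm above the board's surface); z is the hole's axis. One of four identical nuts
- nut2_center (a point): centre of a plain steel hex nut, 30 mm across flats, 34.6 mm across corners, 16 mm high, 40 to 85 g, lying flat and loose on the board (its centre 8 mm above the board's surface); z is the hole's axis. One of four identical nuts
- nut3_center (a point): centre of a plain steel hex nut, 30 mm across flats, 34.6 mm across corners, 16 mm high, 40 to 85 g, lying flat and loose on the board (its centre 8 mm above the board's surface); z is the hole's axis. One of four identical nuts
- nut0: the same hex nut; origin at the centre of one hexagonal face (the underside as it lies at the start)
- nut1: the same hex nut; origin at the centre of one hexagonal face (the underside as it lies at the start)
- nut2: the same hex nut; origin at the centre of one hexagonal face (the underside as it lies at the start)
- nut3: the same hex nut; origin at the centre of one hexagonal face (the underside as it lies at the start)
- coupling: loose brass pipe coupling standing upright on the board near its middle line x = 0 (within 6 mm), between the two strips of nuts and within 60 mm of the board's centre along y; 36 mm diameter, 40 mm high, 220 g. Origin: centre of its underside. Leave it standing where it is
- jar: loose closed jar, 60 mm diameter, 70 mm high, standing on the bench beyond the board's +x side. Origin: centre of its underside. Leave alone
- screwdriver: loose screwdriver, 190 mm long, lying on the lid of the closed case, roughly along the case's x, handle 26 mm thick. Origin: on its underside, about the middle of its length; x axis from handle to tip. Leave alone
Not all that is in view belongs to the job. What is shaped like the nut3 but green is not meant.

How it is judged:
At the end, for the whole second after the job is handed in: All four nuts lie inside the open bin, below its rim and at rest; the coupling, jar and screwdriver are within 15 mm of where they began and upright as they were (x of nut0_center in the frame of bin between -0.121 and 0.121 m and y of nut0_center in the frame of bin between -0.056 and 0.056 m and height (world z) of each of nut0_center, nut1_center, nut2_center, nut3_center below 0.045 m and linear speed of each of nut0, nut1, nut2, nut3 below 0.03 m/s and x of nut1_center in the frame of bin between -0.121 and 0.121 m and y of nut1_center in the frame of bin between -0.056 and 0.056 m and x of nut2_center in the frame of bin between -0.121 and 0.121 m and y of nut2_center in the frame of bin between -0.056 and 0.056 m and x of nut3_center in the frame of bin between -0.121 and 0.121 m and y of nut3_center in the frame of bin between -0.056 and 0.056 m and distance of each of coupling, jar, screwdriver from where it was at the start of the episode below 0.015 m and angle between each of coupling, jar's own z axis and vertical below 0.2 rad); the robot touches nothing.
It fails at once if a nut is picked up: its centre rises more than about 19 mm above where it lay on the board (height (world z) of any of nut0_center, nut1_center, nut2_center, nut3_center above 0.082 m).
It fails at once if the brass coupling is pushed more than 15 mm or lifted (distance of coupling from where it was at the start of the episode above 0.015 m).
It fails at once if the jar is pushed more than 15 mm or lifted (distance of jar from where it was at the start of the episode above 0.015 m).
It fails at once if the screwdriver is pushed more than 15 mm or lifted (distance of screwdriver from where it was at the start of the episode above 0.015 m).
It fails at once if the brass coupling or the jar is tipped over (angle between any of coupling, jar's own z axis and vertical above 0.5 rad).
It also fails if it takes over 58 s, if anything falls off the work surface, if the arm or the gripper's body presses on something with over 40 N, if the wrist force passes 120 N, or if a joint passes its speed limit or range.

### The arm

A 7-joint arm with a two-finger parallel gripper is mounted at the origin on the work surface. World frame = base frame: x ahead of the robot, y to its left, z up, the work surface at z = 0. Lengths are in m, angles in rad, forces in N, time in s.
With the tool pointing down it reaches from about 0.35 to 0.9 m from the base axis. Payload 19.9 kg.
Tool frame: the origin (TCP) lies midway between the tips of the shut fingers; the grasp point (between the pads) lies r.grip_depth behind it (r.grip_depth is the distance from the TCP to the grasp point, in m); x points along the fingers, z is the direction in which the jaws open and shut, and the axes are right-handed (so a half turn about x gives the same grasp; the last joint's range is limited). The gripper opens to 94 mm and grips with 3 to 60 N. Pads are 16 mm wide; open, the fingers measure 119 mm over their backs; the gripper's body (75 mm by 177 mm) begins 78 mm behind the grasp point.
Start: joints at [-1.204, 0.417, -0.01, 1.614, 0.005, 1.111, -0.053], TCP at [0.248, 0.574, 0.174] pointing down, gripper open.
Joint ranges: [-2.81, 2.81], [-0.39, 2.02], [-1.27, 1.25], [0.06, 2.57], [-1.19, 4.33], [0.19, 2], [-2.82, 2.82]. Speed limits (rad/s): [1.89, 1.89, 2.39, 2.39, 3.01, 3.01, 3.01].

### API

Orientations are given as a rotation vector (axis times angle).
In Python, from bench import r gives the robot as it stands. Calls block until the motion is done:
- r.movep(position, orientation): joint-space move of the TCP to a pose.
- r.move_l(position, orientation=None, v=0.15, stop_force=None): straight line of the TCP; orientation=None keeps the orientation; v is the mean speed in m/s. With stop_force (N) it stops when the force on the tool has changed by that much, and returns True; else False.
- r.movej(angles): joint-space move.
- r.ungrasp() and r.close_gripper(force=None): open the fingers fully, or close them until they stop; force is the grip in N (None keeps the last).
- r.hold(seconds).
- r.inverse_kinematics(position, orientation): joint angles nearest the present ones, or None.
- r.capture(name): name is "scene" or "side" or "wrist"; returns the picture (420x560x3 uint8, blue, green, red); there is no depth.
- r.camera_model(name): a dict with "intrinsics" (3x3 intrinsics, pixels), "R" (3x3) and "t" (3): a world point X has camera coordinates R X + t; the wrist camera has in their place "T_tool_cam" (4x4, takes a point from camera to tool coordinates, whose origin is the TCP and whose axes are the tool frame's). Camera axes: x right, y down, z forward; pixel columns grow to the right and rows downward; lengths in m; the calibration is good to about 2 mm. The wrist camera is an equidistant fisheye: a pixel r from the principal point sees the ray r / f radians off the axis. A picture is of the moment at which its call begins: read the wrist's pose just before it. camera_model takes no time and is no camera call.
A pose or a line that the arm cannot do raises r.IKError and nothing moves.
- r.finish_job(): hands the job in, once; it reports no verdict.
Readings, each from a call of its own:
- r.current_time_s(): time.
- r.current_joint_pos(): joint angles.
- r.current_qd(): joint speeds.
- r.current_joint_torque(): joint torques, N m.
- r.current_eef_pos(): TCP position.
- r.current_eef_rot(): TCP orientation.
- r.current_force(): force on the tool from outside, world axes, zero at the start.
- r.current_moment(): the same for the moment, N m.
- r.current_gripper_width(): finger opening in m.
Only numpy, scipy, OpenCV 4.12 (cv2) and the standard library are available. Lean on these libraries where they do the work, as an engineer would, in place of code of your own. Each camera call takes 0.05 s, during which the arm holds its last target.

## Working session

There is one attempt and no reset: what is moved stays moved. The work goes in short steps, each a Python script; the robot and the scene stay as the last script left them, time stands still between calls to the robot, and variables do not carry over. Pictures are saved under pics/ and viewed, and the job is handed in when it is done.

```bash
mkdir -p pics; ls
python3 - <<'E'
from bench import r
import cv2,numpy as np
np.set_printoptions(precision=4,suppress=True)
for n in("scene","side","wrist"):
    im=r.capture(n);cv2.imwrite(f"pics/{n}0.png",im);print(n,r.camera_model(n))
print(r.current_time_s(),r.current_eef_pos(),r.current_eef_rot(),r.current_gripper_width(),r.grip_depth)
E
```

```text
pics
scene {'intrinsics': array([[432.756 ,   0.    , 278.7095],
       [  0.    , 432.756 , 213.4947],
       [  0.    ,   0.    ,   1.    ]]), 'R': array([[-0.8734,  0.487 , -0.0002],
       [ 0.3688,  0.6611, -0.6534],
       [-0.3181, -0.5707, -0.757 ]]), 't': array([ 0.5538, -0.2059,  0.9475])}
side {'intrinsics': array([[406.7677,   0.    , 278.2975],
       [  0.    , 406.7677, 210.7608],
       [  0.    ,   0.    ,   1.    ]]), 'R': array([[ 0.997 , -0.0768,  0.004 ],
       [-0.0427, -0.5961, -0.8018],
       [ 0.064 ,  0.7992, -0.5976]]), 't': array([-0.613 ,  0.1135,  0.6952])}
wrist {'intrinsics': array([[325.1923,   0.    , 279.6964],
       [  0.    , 325.1923, 209.6384],
       [  0.    ,   0.    ,   1.    ]]), 'T_tool_cam': array([[-0.    , -0.2798,  0.9601, -0.2102],
       [-0.0004, -0.9601, -0.2798,  0.0821],
       [ 1.    , -0.0004, -0.0001,  0.0001],
       [ 0.    ,  0.    ,  0.    ,  1.    ]])}
0.15 [0.2477 0.5735 0.1739] [-0.9044  1.3757  0.9035] 0.09397440108505184 0.0188
```

View pics/scene0.png

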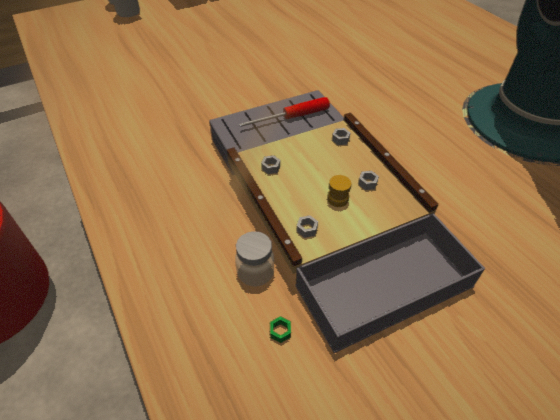

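View pics/side0.png

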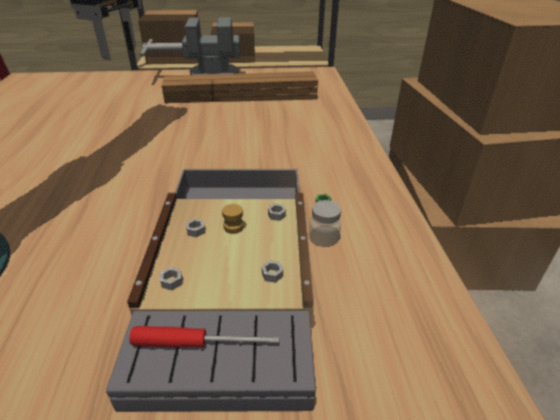

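View pics/wrist0.png

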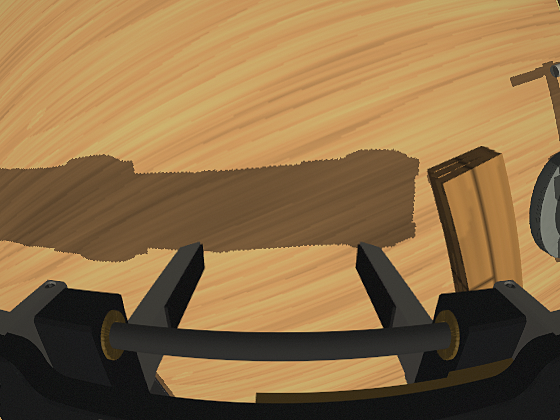

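The scene view shows the four grey nuts at about (341,136), (270,164), (368,180) and (307,226). The brass coupling is at (339,190) and the bin is at the near end. The possible mix-up is the green nut at (280,328), which lies on the bench off the board, so I exclude it. Next, a close crop to check this.

Run:
```python
import cv2
a=cv2.imread("pics/scene0.png")[85:345,200:485];cv2.imwrite("pics/c1.png",cv2.resize(a,None,fx=2.3,fy=2.3,interpolation=cv2.INTER_CUBIC))
a=cv2.imread("pics/side0.png")[160:410,110:350];cv2.imwrite("pics/c2.png",cv2.resize(a,None,fx=2.4,fy=2.4,interpolation=cv2.INTER_CUBIC))
```

```text
(no output)
```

View pics/c1.png

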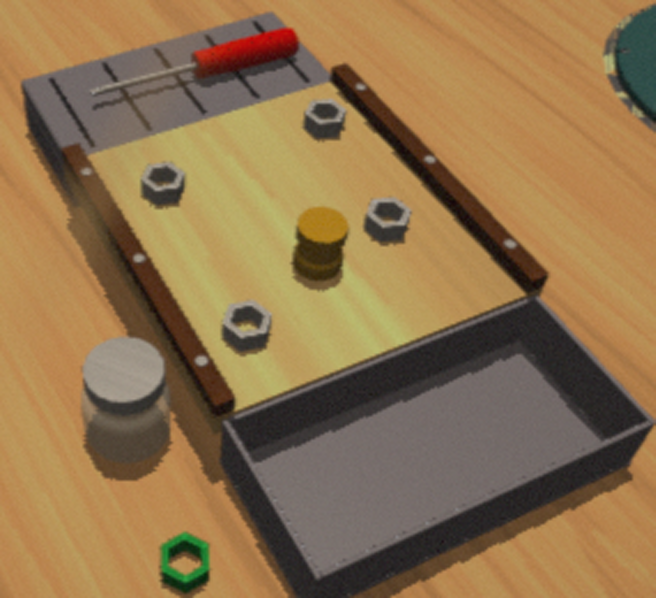

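View pics/c2.png

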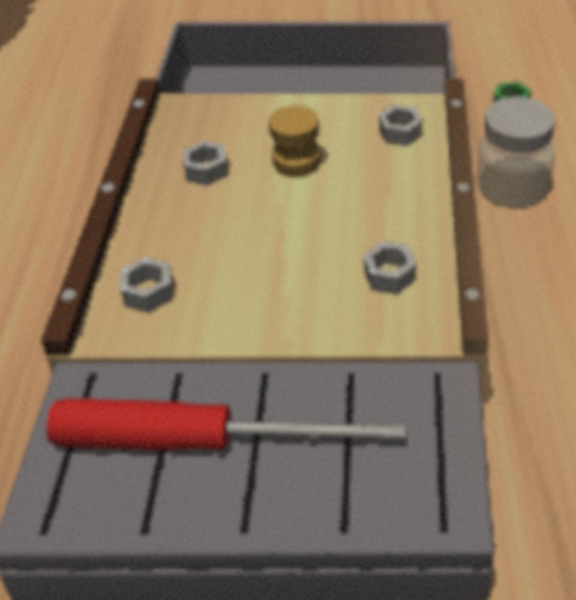

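```bash
cat > h.py <<'E'
import numpy as np,cv2
from bench import r
from scipy.optimize import least_squares
np.set_printoptions(precision=4,suppress=True)
def ray(n,u,v):
    c=r.camera_model(n);d=c["R"].T@np.linalg.solve(c["intrinsics"],[u,v,1.]);return -c["R"].T@c["t"],d/np.linalg.norm(d)
def atz(n,u,v,z):
    o,d=ray(n,u,v);return o+d*(z-o[2])/d[2]
E
python3 - <<'E'
from h import *
s=lambda u,v:(200+(u+.5)/2.3-.5,85+(v+.5)/2.3-.5)
d=lambda u,v:(110+(u+.5)/2.4-.5,160+(v+.5)/2.4-.5)
P={"A":((325,112),(147,280),.071),"B":((163,178),(390,262),.071),"C":((388,213),(206,158),.071),"D":((247,320),(401,120),.071),"coup":((323,224),(295,122),.095),"jar":((124,370),(519,122),.07)}
for k,(a,b,z) in P.items(): print(k,atz("scene",*s(*a),z),atz("side",*d(*b),z))
# rail corners (board xy)
R={"+x far out":((66,150),(485,343)),"+x near in":((233,397),None),"+x near mid":((222,403),(455,80)),"+x far mid":((73,148),(474,345)),
"-x far mid":((339,66),(59,341)),"-x near mid":((537,278),(148,80))}
Q={"+x near mid":(.1225,.135),"+x far mid":(.1225,-.135),"-x far mid":(-.1225,-.135),"-x near mid":(-.1225,.135)}
src=[];dst=[]
for k,(a,b) in R.items():
    p=atz("scene",*s(*a),.07); q=atz("side",*d(*b),.07) if b else None; print(k,p,q)
    if k in Q:
        for w in (p,q): src.append(Q[k]);dst.append(w[:2])
src=np.array(src);dst=np.array(dst)
f=lambda x:((src@np.array([[np.cos(x[2]),np.sin(x[2])],[-np.sin(x[2]),np.cos(x[2])]])+x[:2])-dst).ravel()
o=least_squares(f,[.5,.5,0]);print(o.x,o.fun.reshape(-1,2)*1000)
x=o.x;M=np.array([[np.cos(x[2]),-np.sin(x[2])],[np.sin(x[2]),np.cos(x[2])]])
for k,(a,b,z) in P.items():
    p=atz("scene",*s(*a),z);q=atz("side",*d(*b),z);print(k,[(M.T@(w[:2]-x[:2])*1000).round(1) for w in(p,q)])
E
```

```text
A [ 0.449 -0.094  0.071] [ 0.4476 -0.0998  0.071 ]
B [ 0.6007 -0.0888  0.071 ] [ 0.598  -0.0952  0.071 ]
C [0.4748 0.0246 0.071 ] [0.4736 0.0185 0.071 ]
D [0.6182 0.0608 0.071 ] [0.616  0.0541 0.071 ]
coup [0.5387 0.0294 0.095 ] [0.5384 0.0248 0.095 ]
jar [0.7081 0.057  0.07  ] [0.7046 0.0466 0.07  ]
+x far out [ 0.6509 -0.1548  0.07  ] [ 0.6485 -0.1637  0.07  ]
+x near in [0.658 0.109 0.07 ] None
+x near mid [0.6664 0.1095 0.07  ] [0.6631 0.1059 0.07  ]
+x far mid [ 0.6452 -0.1543  0.07  ] [ 0.642  -0.1648  0.07  ]
-x far mid [ 0.4028 -0.1401  0.07  ] [ 0.4032 -0.1442  0.07  ]
-x near mid [0.4229 0.1257 0.07  ] [0.4188 0.1233 0.07  ]
[ 0.533  -0.0174 -0.0717] [[-1.4875 -1.0408]
 [ 1.799   2.6109]
 [ 0.3584 -6.4799]
 [ 3.568   3.9433]
 [-1.6028 -3.149 ]
 [-2.0615  0.9743]
 [-2.3341  0.3328]
 [ 1.7606  2.8083]]
A [array([-78.4, -82.5]), array([-79.3, -88.4])]
B [array([ 72.6, -66.4]), array([ 70.4, -73. ])]
C [array([-61. ,  37.7]), array([-61.9,  31.6])]
D [array([79.3, 84. ]), array([77.6, 77.2])]
coup [array([ 2.3, 47.1]), array([ 2.3, 42.4])]
jar [array([169.3,  86.8]), array([166.5,  76.1])]
```

```bash
cat >> h.py <<'E'
from scipy.spatial.transform import Rotation as Ro
B=np.array([.533,-.0174]);TH=-.0717
M=np.array([[np.cos(TH),-np.sin(TH)],[np.sin(TH),np.cos(TH)]])
def W(x,y,z): return np.array([*(B+M@np.array([x,y])/1000),z])
def orient(sgn):
    X=np.array([0,0,-1.]);Z=sgn*np.array([*M[:,0],0]);return Ro.from_matrix(np.c_[X,np.cross(Z,X),Z]).as_rotvec()
def shot(n,name): cv2.imwrite(f"pics/{name}.png",r.capture(n))
E
python3 - <<'E'
from h import *
print(Ro.from_rotvec(r.current_eef_rot()).as_matrix(), r.current_joint_pos())
for s in(1,-1):
    for p in ((-61.5,0,.13),(-79,-118,.06),(79,40,.06),(-79,150,.06),(79,150,.06)): print(s,r.inverse_kinematics(W(*p),orient(s)))
E
```

```text
[[-0.0003 -0.918   0.3965]
 [-0.0009  0.3965  0.918 ]
 [-1.     -0.0001 -0.001 ]] [-1.2045  0.4178 -0.0103  1.614   0.0047  1.1107 -0.053 ]
1 [-0.5959  0.2281  0.6352  2.0456 -0.1696  0.9183  0.0588]
1 [-0.5656  0.4418  0.9484  2.1263 -0.4995  0.8114  0.622 ]
1 [-0.5257  0.6015  0.6136  1.7509 -0.4207  0.9237  0.1922]
1 [-0.74    0.3512  0.4583  2.0684 -0.2209  0.768  -0.2177]
1 [-0.6296  0.6141  0.5303  1.6944 -0.3707  0.9347 -0.0275]
-1 [ 0.876   0.3727 -1.0793  2.003   0.3933  0.9931  2.6739]
-1 [-0.6581  0.517   1.0881  2.1282 -0.6175  0.8572 -2.408 ]
-1 [ 0.6597  0.8075 -1.0875  1.7091  0.7865  1.1286  2.4031]
-1 [-0.2852  0.3256 -0.0775  2.0537  0.0358  0.7636  2.6854]
-1 [-0.1561  0.5603 -0.1263  1.6766  0.0849  0.91    2.7545]
```

```bash
python3 - <<'E'
from h import *
r.close_gripper(10)
o=orient(1)
r.movep(W(-61.5,0,.15),o)
print(r.current_time_s(),r.current_gripper_width())
print(r.move_l(W(-61.5,0,.061),v=.12,stop_force=12),r.current_eef_pos())
shot("side","s1");shot("scene","c1a")
print(r.move_l(W(-61.5,60,.061),v=.07,stop_force=25),r.current_force())
shot("side","s2");shot("scene","c2a");print(r.current_time_s())
E
python3 -c "
import cv2,numpy as np
f=lambda n:cv2.imread(f'pics/{n}.png')
a=[cv2.resize(f(n)[160:320,110:350],(400,267)) for n in('s1','s2')]+[cv2.resize(f(n)[85:275,200:485],(400,267)) for n in('c1a','c2a')]
cv2.imwrite('pics/m1.png',np.vstack([np.hstack(a[:2]),np.hstack(a[2:])]))"
```

```text
3.8083 0.0005282532082979745
False [ 0.4721 -0.013   0.0615]
False [ 0.4068 -0.5763  1.2369]
5.9083
```

View pics/m1.png

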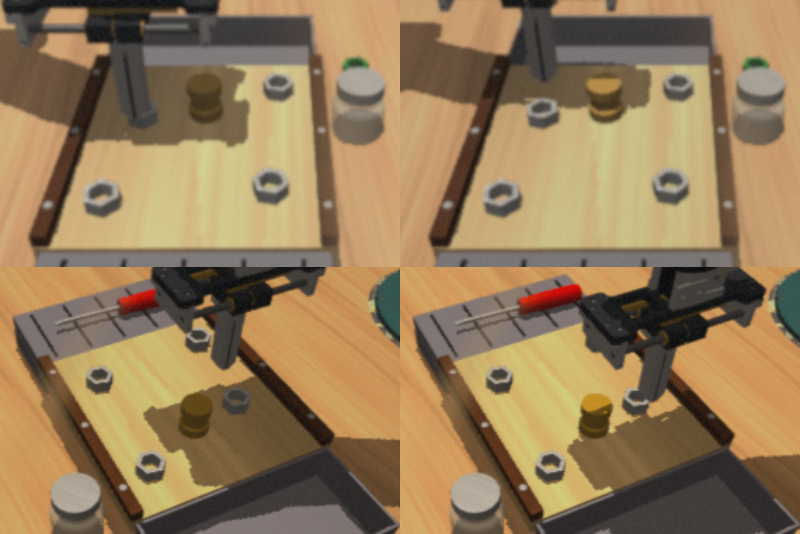

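```bash
python3 -c "
import cv2,numpy as np
f=lambda n:cv2.imread(f'pics/{n}.png')
a=[cv2.resize(f(n)[170:250,150:270],(400,267),interpolation=cv2.INTER_CUBIC) for n in('s1','s2')]+[cv2.resize(f(n)[130:210,300:420],(400,267),interpolation=cv2.INTER_CUBIC) for n in('c1a','c2a')]
cv2.imwrite('pics/m2.png',np.vstack([np.hstack(a[:2]),np.hstack(a[2:])]))"
python3 - <<'E'
from h import *
print(r.current_eef_pos(),r.current_force(),r.current_gripper_width())
for n in("scene","side"):
    c=r.camera_model(n)
    for p in (W(-61.5,0,.061),W(-61.5,60,.061),W(-61.5,35,.071)):
        q=c["intrinsics"]@(c["R"]@p+c["t"]);print(n,q[:2]/q[2])
E
```

```text
[0.4759 0.0464 0.061 ] [-0.7435 -0.2018  0.04  ] 0.00021694131452563195
scene [356.0013 167.6297]
scene [374.993  190.0021]
scene [367.7701 176.2046]
side [193.4644 242.0899]
side [198.9079 219.9417]
side [196.0574 224.3021]
```

View pics/m2.png

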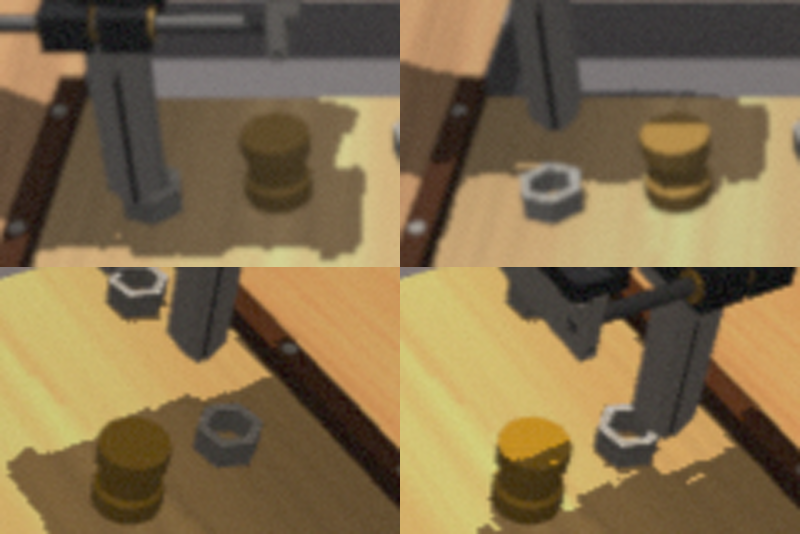

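Run:
```python
from h import *
def tri(a,b):
    A=np.zeros((3,3));y=np.zeros(3)
    L=[ray("scene",*a),ray("side",*b)]
    for o,d in L:
        P=np.eye(3)-np.outer(d,d);A+=P;y+=P@o
    x=np.linalg.solve(A,y);return x,[np.linalg.norm((np.eye(3)-np.outer(d,d))@(x-o))*1000 for o,d in L]
print(tri((360,158),(192.5,235)), W(-61.5,0,.061))
print(tri((381.6,181),(196,208.4)), W(-61.5,60,.061))
s=lambda u,v:(200+(u+.5)/2.3-.5,85+(v+.5)/2.3-.5)
d=lambda u,v:(110+(u+.5)/2.4-.5,160+(v+.5)/2.4-.5)
P={"A":((325,112),(147,280),.071),"B":((163,178),(390,262),.071),"C":((388,213),(206,158),.071),"D":((247,320),(401,120),.071),"coup":((323,224),(295,122),.095),"jar":((124,370),(519,122),.07)}
for k,(a,b,z) in P.items(): print(k,tri(s(*a),d(*b)))
```

```text
(array([ 0.4694, -0.0139,  0.0795]), [np.float64(3.4237363548311666), np.float64(3.4237363548311515)]) [ 0.4717 -0.013   0.061 ]
(array([0.4722, 0.0517, 0.0839]), [np.float64(0.9986792653827482), np.float64(0.998679265382773)]) [0.476  0.0469 0.061 ]
A (array([ 0.4467, -0.0969,  0.0681]), [np.float64(0.08927890160062402), np.float64(0.08927890160071943)])
B (array([ 0.5986, -0.092 ,  0.0676]), [np.float64(0.42531838479932815), np.float64(0.4253183847993629)])
C (array([0.4728, 0.0224, 0.068 ]), [np.float64(0.1391416711648269), np.float64(0.13914167116473045)])
D (array([0.6164, 0.0585, 0.0677]), [np.float64(0.1319549795996632), np.float64(0.1319549795995684)])
coup (array([0.5378, 0.0279, 0.093 ]), [np.float64(0.4037697229018173), np.float64(0.4037697229019941)])
jar (array([0.7063, 0.0535, 0.0647]), [np.float64(0.1885224489551549), np.float64(0.18852244895513356)])
```

The pushes missed. By triangulation, the shut fingertips sit about 20 mm above the reported TCP, so they passed over nut C. In the crop, nut C is still at side-view pixel (196,225). I'll find the surface by touch.

```bash
python3 - <<'E'
from h import *
r.move_l(W(-61.5,60,.085),v=.15); r.move_l(W(-61.5,-8,.085),v=.2)
r.move_l(W(-61.5,-8,.055),v=.1,stop_force=8)
print(r.move_l(W(-61.5,-8,.02),v=.03,stop_force=5),r.current_eef_pos(),r.current_force(),r.current_time_s())
shot("side","s3");shot("scene","c3a")
E
python3 -c "
import cv2,numpy as np
f=lambda n:cv2.imread(f'pics/{n}.png')
a=[cv2.resize(f('s3')[170:280,150:315],(400,267),interpolation=cv2.INTER_CUBIC),cv2.resize(f('c3a')[120:230,270:435],(400,267),interpolation=cv2.INTER_CUBIC)]
cv2.imwrite('pics/m3.png',np.hstack(a))"
```

```text
True [ 0.471  -0.021   0.0242] [-0.4651  0.4934  8.7199] 8.1
```

View pics/m3.png

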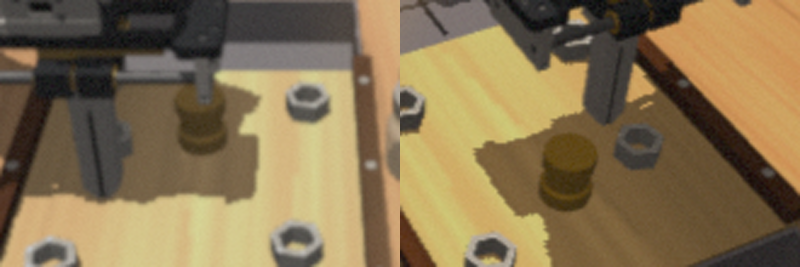

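Run:
```python
from h import *
L=[ray("scene",327.8,147.6),ray("side",234.6,211)]
A=sum(np.eye(3)-np.outer(d,d) for o,d in L);y=sum((np.eye(3)-np.outer(d,d))@o for o,d in L)
p=np.linalg.solve(A,y);print(p,M.T@(p[:2]-B)*1000)
shot("wrist","w3")
```

```text
[ 0.5397 -0.018   0.1284] [ 6.6826 -0.107 ]
```

View pics/w3.png

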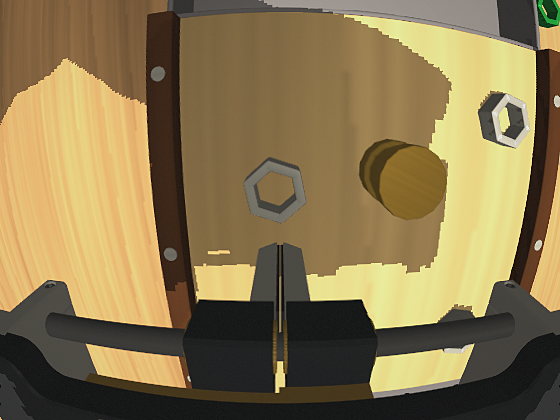

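View pics/c3a.png

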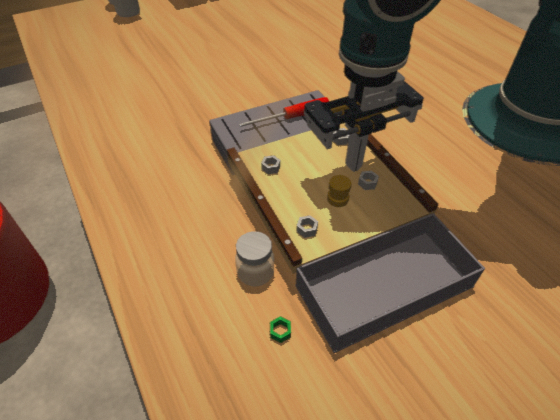

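View pics/s3.png

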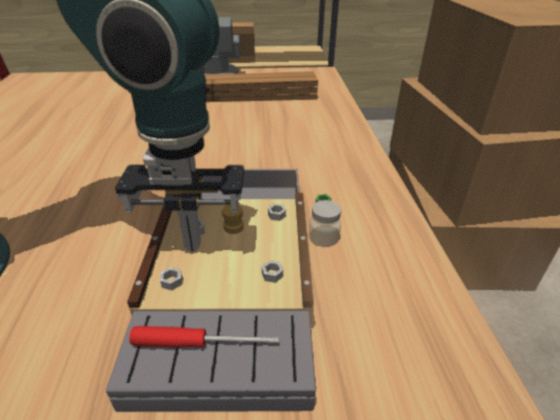

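Touch gives the board at TCP z=0.0242, so tips ≈ TCP+31 mm. The gripper body still clears the coupling by over 30 mm. The wrist view shows nut C at (275,190), slightly left of the finger line at (281), which means about 3 mm towards -x. I'll push at TCP z=0.028, watching with the wrist camera.

Run:
```python
from h import *
r.move_l(W(-64,-8,.029),v=.05)
print(r.move_l(W(-64,45,.029),v=.07,stop_force=25),r.current_force(),r.current_eef_pos())
shot("wrist","w4");print(r.current_time_s())
```

```text
False [-0.5587  0.2956 -0.2521] [0.4724 0.0318 0.029 ]
9.4667
```

View pics/w4.png

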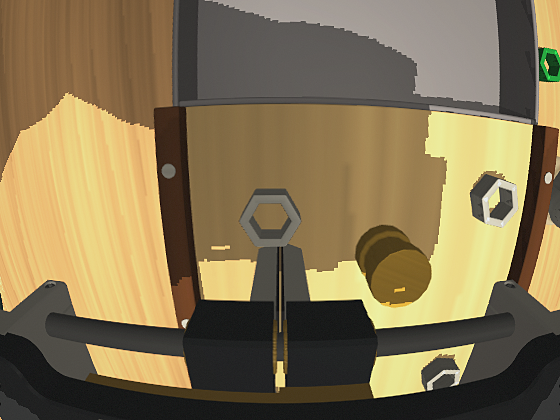

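The wrist view shows nut C flat against the fingertips at (271,217), within the finger's width. I'll push it on into the bin, then go behind nut A.

```bash
python3 - <<'E'
from h import *
print(r.move_l(W(-66,142,.029),v=.09,stop_force=25),r.current_force(),r.current_eef_pos())
shot("wrist","w5");print(r.current_time_s())
r.move_l(W(-66,138,.075),v=.2)
r.move_l(W(-80,-119,.075),v=.25)
print(r.move_l(W(-80,-119,.029),v=.08,stop_force=8),r.current_force(),r.current_eef_pos())
shot("wrist","w6");shot("scene","c6");print(r.current_time_s())
E
python3 -c "
import cv2,numpy as np
f=lambda n:cv2.resize(cv2.imread(f'pics/{n}.png'),(400,300))
cv2.imwrite('pics/m6.png',np.vstack([np.hstack([f('w5'),f('w6')]),np.hstack([f('c6'),f('c6')])]))"
```

```text
False [-0.7711  0.5182  0.2607] [0.4774 0.1284 0.029 ]
10.7417
False [ 0.0664 -0.7675 -0.3351] [ 0.4448 -0.1305  0.0291]
13.1333
```

View pics/m6.png

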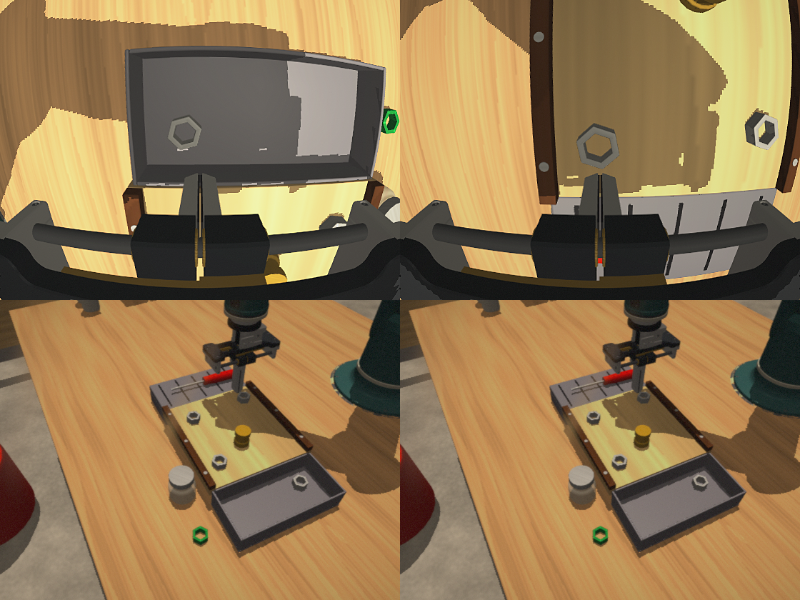

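Nut C lies in the bin (scene ≈(420,252)). Nut A is dead ahead of the fingertips. I'll push it partway, check, and carry on.

Run:
```python
from h import *
print(r.move_l(W(-80,0,.029),v=.09,stop_force=25),r.current_force())
shot("wrist","w7");print(r.current_time_s())
```

```text
False [-0.3499  0.0678  0.1376]
14.6583
```

View pics/w7.png

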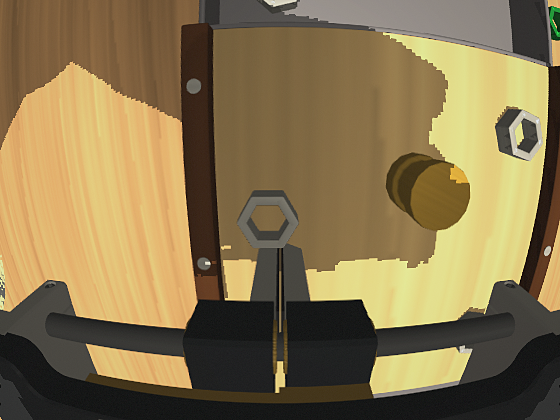

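```bash
python3 - <<'E'
from h import *
print(r.move_l(W(-84,143,.029),v=.09,stop_force=25),r.current_force())
shot("wrist","w8");print(r.current_time_s())
r.move_l(W(-80,138,.09),v=.2)
r.move_l(W(78,46,.09),v=.2)
print(r.move_l(W(78,46,.029),v=.08,stop_force=8),r.current_force(),r.current_eef_pos())
shot("wrist","w9");shot("scene","c9");shot("side","s9");print(r.current_time_s())
E
python3 -c "
import cv2,numpy as np
f=lambda n:cv2.resize(cv2.imread(f'pics/{n}.png'),(400,300))
cv2.imwrite('pics/m9.png',np.vstack([np.hstack([f('w8'),f('w9')]),np.hstack([f('c9'),f('s9')])]))"
```

```text
False [ 0.2905 -0.1636  0.2747]
16.45
False [0.4573 0.1318 0.332 ] [0.6144 0.0228 0.0294]
19.0417
```

View pics/m9.png

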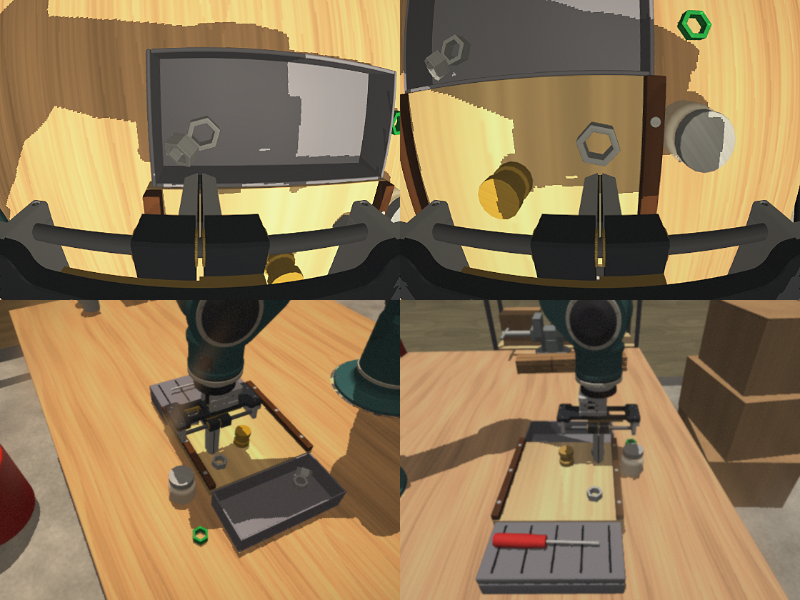

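Nut A is in the bin, leaning on C at wrist-view (185,150). Nut D is straight ahead. I'll push D off, then go to B.

```bash
python3 - <<'E'
from h import *
print(r.move_l(W(77,143,.029),v=.08,stop_force=25),r.current_force())
shot("wrist","w10");print(r.current_time_s())
r.move_l(W(77,138,.09),v=.2)
r.move_l(W(71,-106,.09),v=.25)
print(r.move_l(W(71,-106,.029),v=.08,stop_force=8),r.current_force(),r.current_eef_pos())
shot("wrist","w11")
print(r.move_l(W(71,0,.029),v=.09,stop_force=25),r.current_force())
shot("wrist","w12");shot("side","s12");print(r.current_time_s())
E
python3 -c "
import cv2,numpy as np
f=lambda n:cv2.resize(cv2.imread(f'pics/{n}.png'),(400,300))
cv2.imwrite('pics/m12.png',np.vstack([np.hstack([f('w10'),f('w11')]),np.hstack([f('w12'),f('s12')])]))"
```

```text
False [-1.1424 -0.4828  0.3755]
20.4583
False [0.1098 0.2655 0.0138] [ 0.5965 -0.1284  0.0294]
False [ 0.2976 -0.1874  0.7787]
24.425
```

View pics/m12.png

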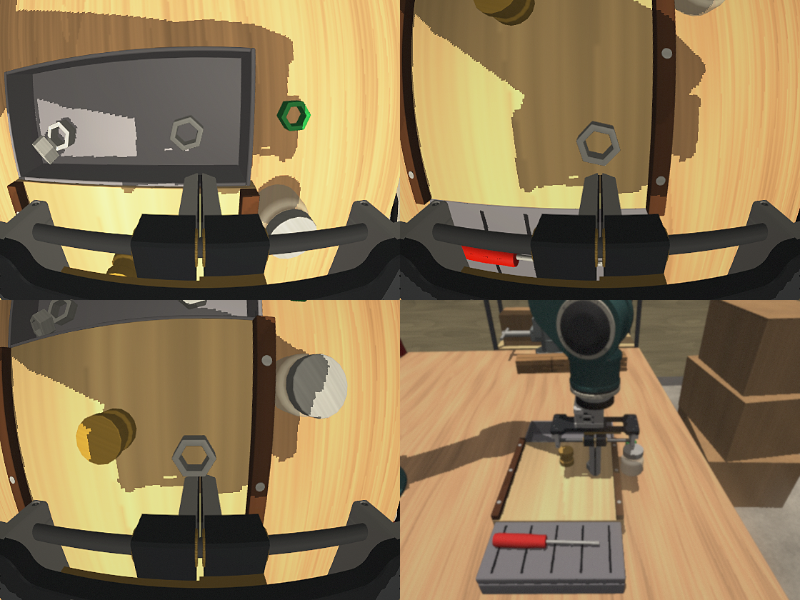

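```bash
python3 - <<'E'
from h import *
print(r.move_l(W(67,144,.029),v=.09,stop_force=25),r.current_force())
shot("wrist","w13")
r.move_l(W(67,138,.12),v=.2)
r.move_l(W(-120,-60,.2),v=.3)
r.hold(.3)
shot("scene","c14");shot("side","s14");print(r.current_time_s())
E
python3 -c "
import cv2,numpy as np
f=lambda n:cv2.imread(f'pics/{n}.png')
z=lambda a:cv2.resize(a,(400,300))
cv2.imwrite('pics/m14.png',np.vstack([np.hstack([z(f('w13')),z(f('s14'))]),np.hstack([z(f('c14')),z(f('c14')[205:355,285:485])])]))"
```

```text
False [ 0.176  -0.4731 -0.441 ]
28.3333
```

View pics/m14.png

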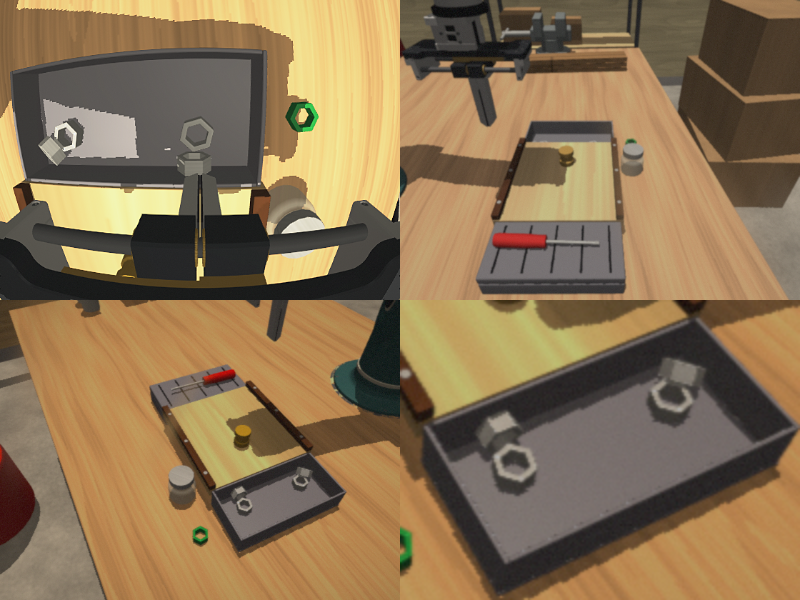

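Run:
```python
from h import *
b=lambda p:(M.T@(p[:2]-B)*1000-[0,195]).round(1)
for n,u,v in(("standing +x",334.5,270.5),("standing -x",425,241.5),("flat +x",342.5,287),("flat -x",420.5,253)):
    for z in(.012,.021,.035,.045): print(n,z,b(atz("scene",u,v,z)))
a=cv2.imread("pics/c14.png")
cv2.imwrite("pics/z.png",np.hstack([cv2.resize(a[255:305,305:370],(400,308),interpolation=cv2.INTER_CUBIC),cv2.resize(a[220:270,390:455],(400,308),interpolation=cv2.INTER_CUBIC)]))
```

```text
standing +x 0.012 [ 59.1 -50.8]
standing +x 0.021 [ 62.9 -46. ]
standing +x 0.035 [ 68.7 -38.6]
standing +x 0.045 [ 72.8 -33.3]
standing -x 0.012 [-104.5  -36.9]
standing -x 0.021 [-98.2 -32.4]
standing -x 0.035 [-88.4 -25.3]
standing -x 0.045 [-81.3 -20.2]
flat +x 0.012 [ 62.9 -19.7]
flat +x 0.021 [ 66.6 -15.4]
flat +x 0.035 [72.4 -8.8]
flat +x 0.045 [76.5 -4. ]
flat -x 0.012 [-83.5 -21.1]
flat -x 0.021 [-77.5 -16.8]
flat -x 0.035 [-68.2 -10.1]
flat -x 0.045 [-61.5  -5.4]
```

View pics/z.png

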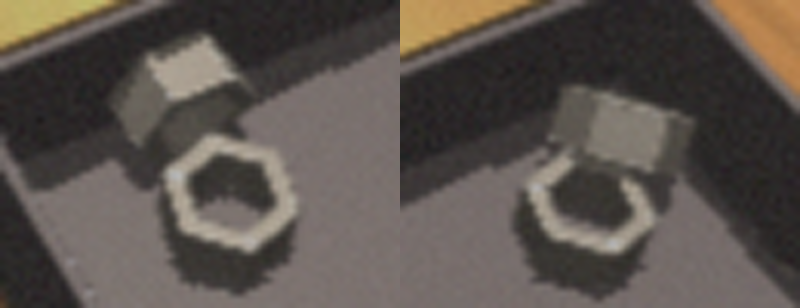

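Run:
```python
from h import *
g=lambda n:cv2.GaussianBlur(cv2.cvtColor(cv2.imread(f"pics/{n}.png"),cv2.COLOR_BGR2GRAY),(0,0),1)
for a,b,bx in(("side0","s14",[("coup",215,198,36,40),("jar",303,195,46,55),("screw",125,318,165,38)]),("scene0","c14",[("coup",320,168,40,45),("jar",228,225,50,65),("screw",235,90,100,45)])):
    A,C=g(a),g(b)
    for n,x,y,w,h in bx:
        R=cv2.matchTemplate(C[y-10:y+h+10,x-10:x+w+10],A[y:y+h,x:x+w],cv2.TM_CCOEFF_NORMED);_,m,_,l=cv2.minMaxLoc(R);print(a,n,np.array(l)-10,round(m,3))
shot("scene","c15");d=cv2.absdiff(g("c15"),g("c14"))[205:355,285:485];print("bin diff",d.max())
print(r.current_eef_pos(),r.current_force())
r.finish_job()
```

```text
side0 coup [-1  0] 0.723
side0 jar [0 0] 1.0
side0 screw [0 0] 0.999
scene0 coup [0 0] 0.614
scene0 jar [0 0] 1.0
scene0 screw [0 0] 0.999
bin diff 20
[ 0.409  -0.0686  0.1999] [-0.6869 -0.232  -0.2262]
the job is handed in; nothing more can be done
```

All four steel nuts were pushed one at a time with the shut fingertips off the open (+y) end, and I handed the job in at about 28 s of the 58 s allowed. `r.finish_job()` reports no verdict, so what follows rests on my own pictures.

- **First push missed:** the fingertips passed over the first nut because they sit about 31 mm above the reported TCP. I found the board by a gentle touch (about 9 N) and used that height for the four sweeps.
- **Nuts:** the last scene picture shows all four in the bin. Two lie flat, and two stand on edge against the flat ones near the board-side wall. If those two stand on the bin floor, their centres are about 21 mm up, below the 45 mm limit. I could not measure that directly, and one may rest partly on its neighbour.
- **Nuts at rest:** I compared two pictures of the bin as a check; the brightness difference was at most 20 of 255. I took that as camera noise.
- **Jar and screwdriver:** template matching against the first pictures showed no shift (0 px, match 0.999 or better).
- **Coupling:** it stands upright with a shift of 0 to 1 px, but its match was weak (0.61 and 0.72). The arm's shadow fell differently on it, so this check is less certain than the other two.
- **Camera disagreement:** the scene and side cameras differed by about 6 mm along the board's y axis. I used their average or triangulated position and left clearance behind each nut.
- **Arm:** it was parked clear, about 0.17 m above the bench at the fingertips.

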